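# Stack the handled kit tray on its matching base tray beside the hutch

### The arm

A 6-joint arm with a two-finger parallel gripper is mounted at the origin on the work surface. World frame = base frame: x ahead of the robot, y to its left, z up, the work surface at z = 0. Lengths are in m, angles in degrees, forces in N, time in s.
With the tool pointing down it reaches from about 0.325 to 0.775 m from the base axis. Payload 5.5 kg.
Tool frame: the origin (TCP) lies at the very end of the fingers, on their centre line; the grasp point (between the pads) lies 19 mm behind it; z points along the fingers, y is the line along which they close (so a half turn about z gives the same grasp; the last joint's range is limited). The gripper opens to 88 mm and grips with 3 to 60 N. Pads are 20 mm wide; open, the fingers measure 115 mm over their backs; the gripper's body (75 mm by 178 mm) begins 61 mm behind the grasp point.
Start: joints at [-72.748, 5.22, 70.514, -0, 104.267, -3.249], TCP at [0.21, -0.562, 0.223] pointing down, gripper open.
Joint ranges: [-164.24, 164.24], [-49.07, 125.15], [9.68, 141.18], [-86.29, 266.29], [3.28, 154.24], [-151.56, 151.56]. Speed limits (degrees/s): [147.25, 147.25, 172.46, 180, 180, 180].

### API

Orientations are given as a 3x3 rotation matrix whose columns are the frame's x, y, z axes.
In Python, from station import arm, cams, workorder, nets gives the robot as it stands.
- The arm moves only by the tool move_arm, never from a script. Its argument "deltas" is a list of rows, each a list of 4 numbers: the shift along the world's x, y, z in cm, then the turn about the world's z in rad. In form: [[tx, ty, tz, roll], ...]. A call has 1 to 5 rows; each row is the pose to reach, as a shift and turn from the pose commanded when the call began; what a row does not reach only later rows make up. A row lasts 1/8 s, in which the tool goes at most 62.5 mm and 10.7 degrees, less where a joint would pass 70% of its speed; a pose out of reach is approached as far as the arm can. A call with a gripper value outside its range is refused whole. "claw" is the closure in counts, from 0 (fully open) to 255 (shut), set as the call begins (left out, the last holds). The fingers move at their own pace and stop on an object; "squeeze" is the grip in N (left out, the last holds). Time passes only in rows, so rows that repeat a pose let the fingers close. It gives the time, the measured TCP pose, the force, the opening and the grip force at its end, in the units of the state.
- arm.get_state(): the state, without advancing time (a new reading comes with each control period).
- cams.snapshot(name): name is "scene" or "top"; returns a dict with "img" (384x512x3 uint8, red, green, blue), "intrinsics" (3x3 intrinsics, pixels), "rvec" (rotation vector, rad) and "tvec" (3), from world to camera coordinates, as OpenCV has them. Camera axes: x right, y down, z forward; pixel columns grow to the right and rows downward; lengths in m; the calibration is good to about 2 mm. A picture is of the moment at which its call begins. There is no depth.
- workorder.sign_off(): hands the job in; it is judged then, once.
Trained networks look in the newest picture that a camera, given by its name, has taken for a name from the list of things; names that differ only in an ending like _2 or _b are one class to them, and where a whole thing is asked for, a point or a joint stands for the part that bears it (a point fixed in the world has none). Each returns a list of dicts, best first, with "p" (0 to 1); they miss things now and then, are a little off and sometimes report something else, mostly with a low value. They report only what shows in the picture. A call takes as long as a camera call. They do not tell look-alikes from the thing itself.
- nets.search_frame(name, camera): "box" ([left, top, right, bottom] in pixels, round what is visible of it).
- nets.silhouettes(name, camera): "mask" (384x512 bool, what is visible of it) and "box" ([left, top, right, bottom] in pixels, round what is visible of it).
- nets.spot_point(name, camera): "location" ([row, column] in pixels: a listed point, or the origin of a listed thing).
The state is a dict: "time": time; "joints": joint angles; "qvel": joint speeds; "joint_torque": joint torques, N m; "position": TCP position; "tool_rot": TCP orientation; "wrist_force": force on the tool from outside, world axes, zero at the start; "ft_torque": the same for the moment, N m; "gripper_width": opening from 0.0 (shut) to 1.0 (fully open); "finger_force": force on a finger pad.
Only numpy, scipy, OpenCV 4.12 (cv2) and the standard library are available. Lean on these libraries where they do the work, as an engineer would, in place of code of your own. Each camera call takes 0.05 s, during which the arm holds its last target. There are 200 camera calls.

### The job

Tidy the rabbit kit: pick up the tray with the carrying bar and lower it gently onto the oblong base tray, so that its four corner lugs drop into that tray's corner sockets and it sits fully home and level, then let go. Leave the oblong base and the square base standing where they are, and do not drop the tray from above.

Things in the scene. Friction and masses are not known exactly. Their poses are not given: they have to be found in the camera images.
- kit_tray_grip (a point): Centre of the kit tray's wooden carrying bar: 140 mm along x, 18 wide (y), 22 high; middle 110 mm free. Loose grey tray, 180 (x) x 130 (y) mm, z up, 0.3-0.65 kg, the same after half a turn. It stands on 4 lugs at x +-67, y +-42 mm: 22 long, 22 across, tapering over the lower 14 to a 10 mm tip. This point is 100 mm, the tray's rim 54 mm, above the lug tips.
- oblong_base: Matching base: loose open grey tray, 180 (x) x 130 (y) x 50 mm high, 0.9 kg. In each corner a square open socket, 38 mm wide inside, over 40 deep, centred at x +-67, y +-42 mm. Origin: centre of its underside; z up. With the kit tray home (either way round) the kit tray's floor lies on this rim and the bar's centre is 128 mm above this origin.
- square_base: Base tray that does NOT match: loose, 0.9 kg, same grey plastic, height and kind of sockets, but square, 150 x 150 mm, with a yellow ball in it. Origin: centre of its underside; z up. To be left where it is.
Not all that is in view belongs to the job. Leave any yellow look-alike of the part that bears kit_tray_grip alone.

How it is judged:
By the outcome, as a careful person would: the job done as asked, in the order asked, and still so for the second after the job is handed in, with the robot touching nothing.
It also fails if it takes over 42 s, if anything falls off the work surface, if the arm or the gripper's body presses on something with over 40 N, if the wrist force passes 120 N, or if a joint passes its speed limit or range.

## Working session

There is one attempt and no reset: what is moved stays moved. The work goes in short steps, Python scripts to look and compute and a tool call to move; the robot and the scene stay as the last step left them, time stands still between calls to the robot, and variables do not carry over. Pictures are saved under pics/ and viewed, at most 10 in all, crops included, and the job is handed in when it is done.

Besides the shell and the picture viewer there is one more tool, called after "Request:" by a JSON object that holds its "name" and its "arguments". move_arm: Moves the arm, as the interface text tells. Its arguments: {"type":"object","properties":{"deltas":{"type":"array","items":{"type":"array","items":{"type":"number"}}},"claw":{"type":"number"},"squeeze":{"type":"number"}},"required":["deltas"]}

```bash
mkdir -p pics
cat > h.py <<'E'
import numpy as np, cv2
from station import arm, cams, workorder, nets
def cam(s):
    R=cv2.Rodrigues(np.array(s["rvec"],float))[0]; return np.array(s["intrinsics"],float),R,np.array(s["tvec"],float).ravel()
def ray(s,row,col,z):
    K,R,t=cam(s); d=R.T@np.linalg.solve(K,[col,row,1.]); c=-R.T@t
    return c+d*(z-c[2])/d[2]
def proj(s,P):
    return cv2.projectPoints(np.array(P,float).reshape(-1,3),np.array(s["rvec"],float),np.array(s["tvec"],float),np.array(s["intrinsics"],float),None)[0].reshape(-1,2)
def save(n,img): cv2.imwrite(n,img[:,:,::-1])
E
python3 - <<'E'
from h import *
np.set_printoptions(precision=3,suppress=True)
S={}
for c in("scene","top"):
    s=S[c]=cams.snapshot(c); save(f"pics/{c}0.png",s["img"])
    K,R,t=cam(s); print(c,-R.T@t,R[2])
    for n,z in(("kit_tray_grip",.1),("oblong_base",0),("square_base",0)):
        for d in nets.spot_point(n,c)[:4]: print(n,d["p"],np.array(d["location"]),ray(s,*d["location"],z))
        for d in nets.silhouettes(n,c)[:4]: 
            m=d["mask"]; r=cv2.minAreaRect(np.argwhere(m)[:,::-1].astype(np.float32)); print("  mask",d["p"],d["box"],m.sum(),r, s["img"][m].mean(0))
E
```

```text
scene [1.127 0.377 0.928] [-0.624 -0.311 -0.717]
kit_tray_grip 0.57 [249.8 353.3] [0.475 0.351 0.1  ]
kit_tray_grip 0.57 [187.4 382.5] [0.199 0.36  0.1  ]
  mask 0.93 [352.0, 179.6, 411.4, 222.0] 2131 ((380.280029296875, 201.0399932861328), (63.63961410522461, 37.335235595703125), 8.13010311126709) [147.863 126.259  20.637]
  mask 0.86 [312.3, 228.4, 387.4, 299.0] 2880 ((349.7500305175781, 260.2500305175781), (49.497474670410156, 65.76092529296875), 45.0) [93.002 91.261 87.06 ]
oblong_base 0.72 [211.8 137.6] [ 0.588 -0.322  0.   ]
  mask 0.97 [101.3, 180.1, 167.8, 238.0] 2397 ((135.1876220703125, 207.92022705078125), (44.418060302734375, 67.07743072509766), 31.4295654296875) [93.863 96.251 96.728]
square_base 0.94 [240.2 221.4] [ 0.556 -0.022  0.   ]
  mask 0.73 [188.0, 206.3, 261.6, 271.4] 2438 ((223.4540557861328, 238.47357177734375), (53.08852005004883, 58.82156753540039), 43.9583740234375) [88.893 90.585 90.301]
top [0.253 0.022 1.265] [ 0.12  -0.01  -0.993]
kit_tray_grip 0.66 [168.8 118. ] [0.469 0.353 0.1  ]
kit_tray_grip 0.58 [271.4 108.4] [0.205 0.367 0.1  ]
  mask 0.75 [92.3, 135.0, 162.3, 208.3] 3373 ((126.01231384277344, 172.79847717285156), (51.47616958618164, 67.61795043945312), 19.440034866333008) [139.238 134.371 131.574]
  mask 0.67 [75.9, 238.1, 156.8, 307.4] 3542 ((116.85321044921875, 271.84405517578125), (50.19009780883789, 73.17794036865234), 73.3007583618164) [198.715 184.286  96.894]
oblong_base 0.56 [137.8 365.3] [ 0.582 -0.322  0.   ]
  mask 0.95 [337.0, 94.9, 400.9, 169.8] 3472 ((367.72418212890625, 131.37657165527344), (67.7043685913086, 53.14968490600586), 72.47443389892578) [126.062 126.067 128.315]
square_base 0.84 [144.1 251.8] [0.561 0.003 0.   ]
  mask 0.64 [223.8, 110.8, 284.2, 173.5] 2873 ((256.2943420410156, 140.8305206298828), (55.90155029296875, 58.10137939453125), 10.43747615814209) [118.79  116.162 115.927]
```

Run:
```python
import cv2
a=cv2.imread("pics/scene0.png");b=cv2.imread("pics/top0.png")
o=cv2.resize(a[165:310,80:430],None,fx=2.2,fy=2.2,interpolation=3);p=cv2.resize(b[80:320,60:420],None,fx=2.1,fy=2.1,interpolation=3)
cv2.imwrite("pics/sc1.png",o);cv2.imwrite("pics/tc1.png",p)
```

```text
(no output)
```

View pics/sc1.png

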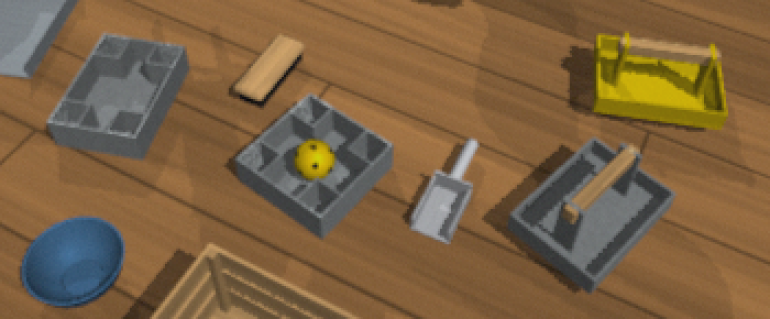

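View pics/tc1.png

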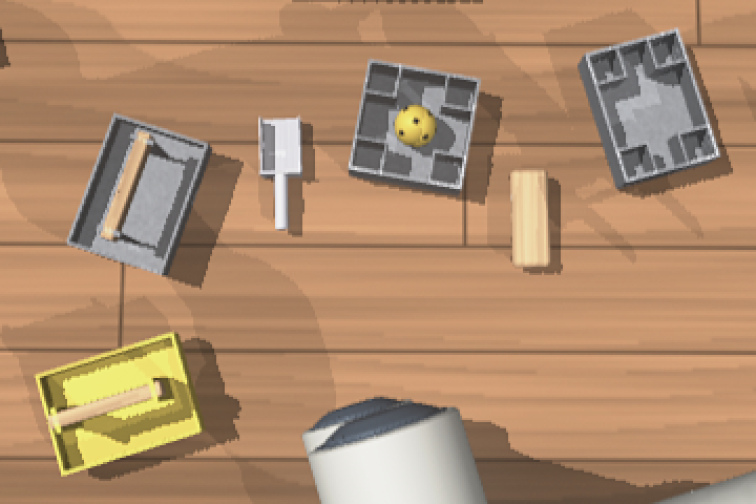

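The scene crop shows the grey kit tray with its bar at about (600,185), the yellow look-alike at (660,75), the oblong base at (118,90) and the square base with the ball at (315,160). In the top crop they are at (128,187), (115,400), (650,108) and (415,125), which agrees with the nets. Next I fit the poses.

```bash
cat > fit.py <<'E'
from h import *
from scipy.optimize import minimize
def box(cx,cy,hx,hy,z0,z1): return np.array([[cx+a*hx,cy+b*hy,z] for a in(-1,1) for b in(-1,1) for z in(z0,z1)])
BASE=[box(0,0,.09,.065,0,.05)]
KIT=[box(0,0,.09,.065,.022,.054),box(0,0,.07,.009,.089,.111),box(.065,0,.005,.009,.05,.1),box(-.065,0,.005,.009,.05,.1)]
def place(parts,p):
    c,s=np.cos(p[2]),np.sin(p[2]); R=np.array([[c,-s,0],[s,c,0],[0,0,1]])
    dz=p[3] if len(p)>3 else 0
    return [q@R.T+[p[0],p[1],dz] for q in parts]
def render(s,parts,p):
    m=np.zeros((384*4,512*4),np.uint8)
    for q in place(parts,p):
        h=cv2.convexHull(((proj(s,q)+.5)*4*16).astype(np.int32)); cv2.fillConvexPoly(m,h,1,shift=4)
    return cv2.resize(m.astype(np.float32),(512,384),interpolation=cv2.INTER_AREA)
def fit(views,parts,p0,yaws=None):
    def cost(p):
        c=0
        for s,m in views:
            r=render(s,parts,p); c+=1-np.minimum(r,m).sum()/np.maximum(r,m).sum()
        return c
    best=None
    for y in (yaws if yaws is not None else np.arange(-90,90,20)):
        i=np.array([[0,0,0],[.012,0,0],[0,.012,0],[0,0,.2]])+[p0[0],p0[1],np.radians(y)]
        r=minimize(cost,i[0],method="Nelder-Mead",options=dict(initial_simplex=i,xatol=1e-4,fatol=1e-5))
        if best is None or r.fun<best.fun: best=r
    return best
E
python3 - <<'E'
from fit import *
S={c:cams.snapshot(c) for c in("scene","top")}
ov={}
for n,parts,p0,px in(("kit_tray_grip",KIT,(.472,.352),{"scene":(250,353),"top":(169,118)}),("oblong_base",BASE,(.585,-.322),{"scene":(212,137),"top":(138,365)})):
    V=[]
    for c in S:
        near=[d for d in nets.silhouettes(n,c) if np.hypot((d["box"][1]+d["box"][3])/2-px[c][0],(d["box"][0]+d["box"][2])/2-px[c][1])<30]
        V.append((S[c],near[0]["mask"].astype(np.float32))); print(n,c,near[0]["p"])
    for vv in (V,V[:1],V[1:]):
        r=fit(vv,parts,p0); print(n,r.x[:2].round(4),np.degrees(r.x[2]).round(1),r.fun)
        if vv is V: ov[n]=(parts,r.x)
for c in S:
    im=cv2.resize(S[c]["img"],None,fx=3,fy=3,interpolation=3).copy()
    for parts,p in ov.values():
        for q in place(parts,p):
            P=proj(S[c],q)*3+1
            for a in range(8):
                for b in range(a):
                    if bin(a^b).count("1")==1: cv2.line(im,tuple(int(v) for v in P[a]),tuple(int(v) for v in P[b]),(255,0,0),1)
    ov_c=[]
    for k,(parts,p) in ov.items():
        u,v=(proj(S[c],[p[0],p[1],.05])[0]*3).astype(int); ov_c.append(im[max(v-150,0):v+150,u-150:u+150])
    save(f"pics/ov_{c}.png",np.hstack(ov_c))
import cv2
cv2.imwrite("pics/ov.png",np.vstack([cv2.imread("pics/ov_scene.png"),cv2.imread("pics/ov_top.png")]))
s=arm.get_state(); print(np.round(s["tool_rot"],3))
E
```

```text
kit_tray_grip scene 0.65
kit_tray_grip top 0.58
kit_tray_grip [0.4686 0.3479] -18.0 0.058106958866119385
kit_tray_grip [0.4685 0.3486] -17.6 0.030107319355010986
kit_tray_grip [0.4684 0.3473] -18.3 0.023015141487121582
oblong_base scene 0.63
oblong_base top 0.96
oblong_base [ 0.5917 -0.3217] 15.7 0.056184470653533936
oblong_base [ 0.591  -0.3213] 16.0 0.023699402809143066
oblong_base [ 0.5928 -0.3221] 15.8 0.02694845199584961
[[ 0.937  0.35   0.   ]
 [ 0.35  -0.937 -0.   ]
 [ 0.     0.    -1.   ]]
```

View pics/ov.png

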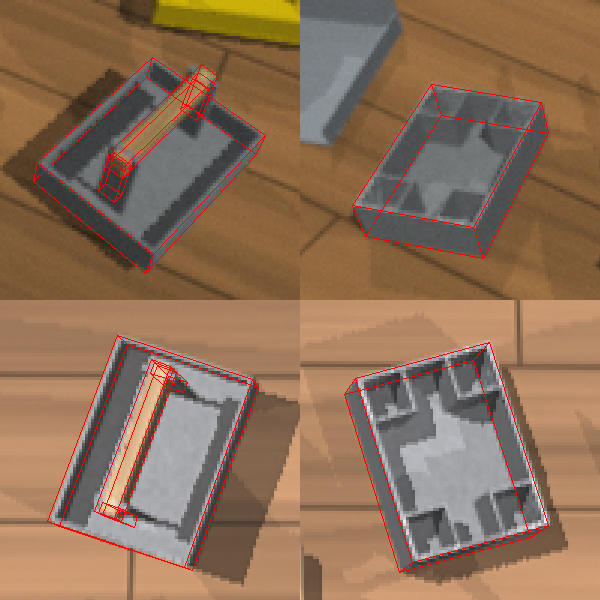

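The fits agree to within 1–2 mm between cameras, and the overlays line up with the edges. The kit is at (0.4686, 0.3479) with yaw -18°, and the base is at (0.5917, -0.3217) with yaw 15.7°. The tool has to turn -0.672 rad for the grasp. I start moving now.

Request:
{"name": "move_arm", "arguments": {"deltas": [[4,4,1,-0.04],[8,8,2,-0.08],[12,12,3,-0.12],[16,17,4,-0.16],[20,21,5,-0.2]], "claw": 0}}

```text
time: 1.62
position: [0.4111, -0.3503, 0.2733]
tool_rot: [[0.988, 0.156, 0.001], [0.156, -0.988, -0.001], [0.0, 0.001, -1.0]]
wrist_force: [0.1, -0.6, 0.5]
gripper_width: 0.998
finger_force: 0.0
```

Request:
{"name": "move_arm", "arguments": {"deltas": [[0.5,6,0,-0.06],[1,12,0,-0.12],[1.5,18,0,-0.18],[2,24,0,-0.24],[2.5,30,0,-0.3]]}}

```text
time: 2.25
position: [0.4349, -0.0502, 0.2729]
tool_rot: [[0.99, -0.144, 0.001], [-0.144, -0.99, -0.0], [0.001, -0.0, -1.0]]
wrist_force: [2.2, 0.0, -0.1]
gripper_width: 0.998
finger_force: 0.0
```

Request:
{"name": "move_arm", "arguments": {"deltas": [[0.5,6,0,-0.04],[1,12,0,-0.08],[1.5,18,0,-0.12],[2,24,0,-0.16],[2.5,30,0,-0.172]]}}

```text
time: 2.88
position: [0.4599, 0.25, 0.2729]
tool_rot: [[0.951, -0.31, 0.001], [-0.31, -0.951, 0.0], [0.001, -0.0, -1.0]]
wrist_force: [0.6, -1.2, 1.1]
gripper_width: 1.001
finger_force: 0.0
```

Request:
{"name": "move_arm", "arguments": {"deltas": [[0.4,5,0,0],[0.9,9.9,-2,0],[0.9,9.9,-6,0],[0.9,9.9,-10,0],[0.9,9.9,-12,0]]}}

```text
time: 3.5
position: [0.4682, 0.3466, 0.1498]
tool_rot: [[0.951, -0.309, -0.003], [-0.309, -0.951, -0.002], [-0.002, 0.003, -1.0]]
wrist_force: [0.3, -0.0, 0.2]
gripper_width: 0.998
finger_force: 0.0
```

Request:
{"name": "move_arm", "arguments": {"deltas": [[0,0,-2,0],[0,0,-4,0],[0,0,-6,0],[0,0,-7.2,0],[0,0,-7.2,0]]}}

```text
time: 4.12
position: [0.4687, 0.3466, 0.0794]
tool_rot: [[0.951, -0.309, -0.002], [-0.309, -0.951, -0.001], [-0.001, 0.001, -1.0]]
wrist_force: [-0.8, -0.2, 0.5]
gripper_width: 1.002
finger_force: 0.0
```

Request:
{"name": "move_arm", "arguments": {"deltas": [[0,0,0,0],[0,0,0,0],[0,0,0,0],[0,0,0,0],[0,0,0,0]], "claw": 255, "squeeze": 45}}

```text
time: 4.75
position: [0.4691, 0.347, 0.0807]
tool_rot: [[0.951, -0.309, 0.0], [-0.309, -0.951, 0.0], [0.0, -0.0, -1.0]]
wrist_force: [0.3, 0.1, 0.4]
gripper_width: 0.471
finger_force: 0.0
```

Request:
{"name": "move_arm", "arguments": {"deltas": [[0,0,0,0],[0,0,0,0],[0,0,0.5,0],[0,0,1.5,0],[0,0,2.5,0]]}}

```text
time: 5.38
position: [0.4691, 0.3469, 0.1062]
tool_rot: [[0.951, -0.309, -0.0], [-0.309, -0.951, -0.0], [-0.0, 0.0, -1.0]]
wrist_force: [-0.0, -0.0, -2.5]
gripper_width: 0.203
finger_force: 45.0
```

Request:
{"name": "move_arm", "arguments": {"deltas": [[0,0,2,0],[0,0,5,0],[0,0,8,0],[0,0,11,0],[0,0,12,0]]}}

```text
time: 6.0
position: [0.4698, 0.3474, 0.2295]
tool_rot: [[0.951, -0.309, 0.004], [-0.309, -0.951, 0.003], [0.003, -0.004, -1.0]]
wrist_force: [0.6, -1.1, -3.4]
gripper_width: 0.202
finger_force: 45.0
```

Request:
{"name": "move_arm", "arguments": {"deltas": [[0.5,-2,0.5,0.02],[1,-5,1,0.06],[2,-9,2,0.1],[3,-13,3,0.14],[4,-17,3,0.18]]}}

```text
time: 6.62
position: [0.5094, 0.1758, 0.2564]
tool_rot: [[0.991, -0.132, 0.001], [-0.132, -0.991, 0.0], [0.001, -0.0, -1.0]]
wrist_force: [0.3, 0.2, -3.0]
gripper_width: 0.203
finger_force: 45.0
```

Request:
{"name": "move_arm", "arguments": {"deltas": [[1,-4.5,0,0.04],[2,-9,0,0.08],[3,-13.5,0,0.12],[4,-18,0,0.16],[4.5,-22.5,0,0.2]]}}

```text
time: 7.25
position: [0.5541, -0.0495, 0.255]
tool_rot: [[0.998, 0.067, -0.001], [0.067, -0.998, 0.0], [-0.001, -0.0, -1.0]]
wrist_force: [-0.0, 0.1, -3.2]
gripper_width: 0.202
finger_force: 45.0
```

Request:
{"name": "move_arm", "arguments": {"deltas": [[1,-4.5,0,0.04],[2,-9,0,0.08],[2.5,-13.5,0,0.12],[3,-17,0,0.16],[3,-19,0,0.2]]}}

```text
time: 7.88
position: [0.5838, -0.2399, 0.2543]
tool_rot: [[0.965, 0.262, -0.002], [0.262, -0.965, 0.001], [-0.002, -0.001, -1.0]]
wrist_force: [0.5, -0.3, -2.2]
gripper_width: 0.205
finger_force: 45.0
```

Request:
{"name": "move_arm", "arguments": {"deltas": [[0.3,-3,0,0.008],[0.5,-6,0,0.008],[0.8,-8.4,0,0.008],[0.8,-8.4,0,0.008],[0.8,-8.4,0,0.008]]}}

```text
time: 8.5
position: [0.5921, -0.3214, 0.2552]
tool_rot: [[0.963, 0.271, -0.001], [0.271, -0.963, 0.001], [-0.0, -0.001, -1.0]]
wrist_force: [0.5, 0.0, -3.6]
gripper_width: 0.197
finger_force: 45.0
```

Run:
```python
from fit import *
s0=arm.get_state(); print(s0["time"],np.round(s0["position"],4),np.round(s0["wrist_force"],2),np.round(s0["ft_torque"],2),s0["gripper_width"])
T=np.array(s0["tool_rot"]);yaw=np.arctan2(T[1,0],T[0,0]);print("yaw",np.degrees(yaw))
ims=[]
p=[s0["position"][0],s0["position"][1],yaw,s0["position"][2]-.081]
for c in("scene","top"):
    s=cams.snapshot(c); im=cv2.resize(s["img"],None,fx=3,fy=3,interpolation=3).copy()
    for parts,pp in((KIT,p),(BASE,[.5917,-.3217,np.radians(15.7)])):
        for q in place(parts,pp):
            P=proj(s,q)*3+1
            for a in range(8):
                for b in range(a):
                    if bin(a^b).count("1")==1: cv2.line(im,tuple(int(v) for v in P[a]),tuple(int(v) for v in P[b]),(255,0,0),1)
    u,v=(proj(s,[p[0],p[1],.15])[0]*3).astype(int); u=max(u,200);v=max(v,300);ims.append(im[v-300:v+300,u-200:u+200])
save("pics/held.png",np.hstack(ims))
```

```text
8.5 [ 0.5921 -0.3214  0.2552] [ 0.46  0.   -3.56] [-0.03  0.05  0.  ] 0.19666846619601241
yaw 15.699264284317538
```

View pics/held.png

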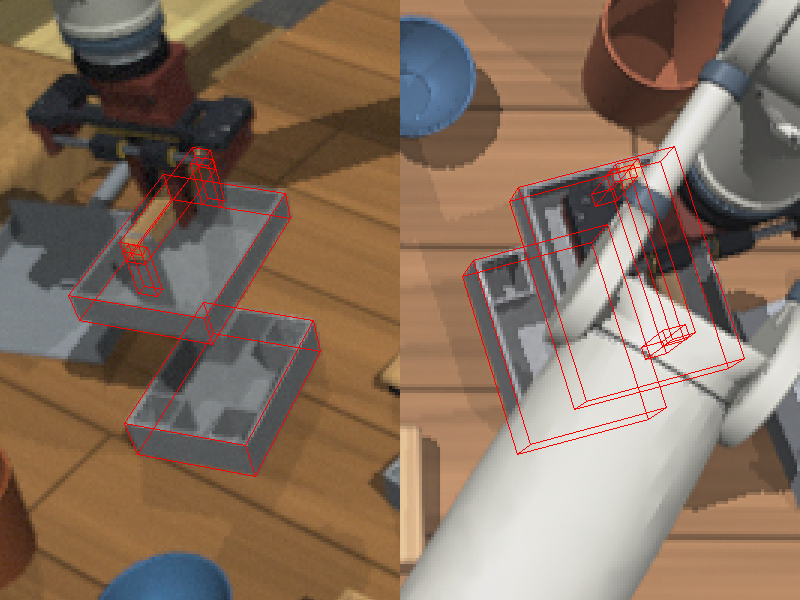

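The held picture shows the tray level in the grip. Its outline matches the model within about 1–2 px (scene rim corners at (290,195) and (70,297)), and the base hasn't moved (corners at (127,424) and (320,322)). I lower it now.

Request:
{"name": "move_arm", "arguments": {"deltas": [[0,0,-3,0],[0,0,-6,0],[0,0,-8.5,0],[0,0,-10.5,0],[0,0,-11.5,0]]}}

```text
time: 9.22
position: [0.5919, -0.3213, 0.1394]
tool_rot: [[0.963, 0.271, -0.001], [0.271, -0.963, 0.001], [-0.001, -0.001, -1.0]]
wrist_force: [-0.4, -0.2, -2.4]
gripper_width: 0.202
finger_force: 45.0
```

Request:
{"name": "move_arm", "arguments": {"deltas": [[0,0,-0.4,0],[0,0,-0.8,0],[0,0,-1.2,0],[0,0,-1.6,0],[0,0,-2,0]]}}

```text
time: 9.85
position: [0.5922, -0.3221, 0.1206]
tool_rot: [[0.963, 0.27, 0.0], [0.27, -0.963, -0.0], [0.0, 0.0, -1.0]]
wrist_force: [0.8, -0.6, -3.1]
gripper_width: 0.204
finger_force: 45.0
```

Request:
{"name": "move_arm", "arguments": {"deltas": [[0,0,-0.2,0],[0,0,-0.4,0],[0,0,-0.6,0],[0,0,-0.8,0],[0,0,-0.9,0]]}}

```text
time: 10.48
position: [0.5921, -0.322, 0.1114]
tool_rot: [[0.963, 0.27, -0.0], [0.27, -0.963, 0.0], [-0.0, -0.0, -1.0]]
wrist_force: [-0.3, -0.5, -3.9]
gripper_width: 0.201
finger_force: 45.0
```

Request:
{"name": "move_arm", "arguments": {"deltas": [[0,0,-0.1,0],[0,0,-0.1,0],[0,0,-0.1,0]]}}

```text
time: 10.85
position: [0.5921, -0.322, 0.1107]
tool_rot: [[0.963, 0.27, 0.0], [0.27, -0.963, 0.0], [0.0, -0.0, -1.0]]
wrist_force: [-0.3, 0.2, -3.6]
gripper_width: 0.204
finger_force: 45.0
```

Request:
{"name": "move_arm", "arguments": {"deltas": [[0,0,-0.05,0],[0,0,-0.1,0],[0,0,-0.1,0]]}}

```text
time: 11.22
position: [0.5921, -0.322, 0.1096]
tool_rot: [[0.963, 0.27, -0.0], [0.27, -0.963, 0.0], [-0.0, -0.0, -1.0]]
wrist_force: [0.2, 0.0, -3.8]
gripper_width: 0.202
finger_force: 45.0
```

Request:
{"name": "move_arm", "arguments": {"deltas": [[0,0,-0.05,0],[0,0,-0.1,0],[0,0,-0.1,0]]}}

```text
time: 11.6
position: [0.5922, -0.322, 0.1091]
tool_rot: [[0.963, 0.27, 0.0], [0.27, -0.963, -0.0], [0.0, 0.0, -1.0]]
wrist_force: [-1.0, 1.4, -1.4]
gripper_width: 0.204
finger_force: 45.0
```

Contact has begun at the expected home height, so I press a little further.

Request:
{"name": "move_arm", "arguments": {"deltas": [[0,0,-0.05,0],[0,0,-0.05,0],[0,0,-0.05,0]]}}

```text
time: 11.98
position: [0.5922, -0.322, 0.109]
tool_rot: [[0.963, 0.27, 0.001], [0.27, -0.963, -0.0], [0.0, 0.0, -1.0]]
wrist_force: [-2.5, 2.9, 4.2]
gripper_width: 0.198
finger_force: 45.0
```

Request:
{"name": "move_arm", "arguments": {"deltas": [[0,0,0,0],[0,0,0,0],[0,0,0,0],[0,0,0,0],[0,0,0,0]], "claw": 80}}

```text
time: 12.6
position: [0.5921, -0.3221, 0.108]
tool_rot: [[0.963, 0.27, -0.0], [0.27, -0.963, 0.0], [-0.0, -0.0, -1.0]]
wrist_force: [0.2, 0.1, 0.4]
gripper_width: 0.684
finger_force: 0.0
```

Request:
{"name": "move_arm", "arguments": {"deltas": [[0,0,1,0],[0,0,3,0],[0,0,6,0],[0,0,9,0],[0,0,12,0]]}}

```text
time: 13.22
position: [0.5922, -0.3221, 0.2314]
tool_rot: [[0.963, 0.27, 0.002], [0.27, -0.963, -0.001], [0.002, 0.002, -1.0]]
wrist_force: [0.3, -0.3, 0.1]
gripper_width: 0.686
finger_force: 0.0
```

Request:
{"name": "move_arm", "arguments": {"deltas": [[0,4,1,0],[0,9,2,0],[-1,14,2,0],[-2,18,2,0],[-3,22,2,0]]}}

```text
time: 13.85
position: [0.5619, -0.1006, 0.2505]
tool_rot: [[0.963, 0.271, 0.003], [0.271, -0.963, -0.001], [0.003, 0.001, -1.0]]
wrist_force: [0.6, 1.2, -0.4]
gripper_width: 0.686
finger_force: 0.0
```

Run:
```python
from fit import *
import json
ims=[];V=[]
p=[.5917,-.3217,np.radians(15.7)]
for c in("scene","top"):
    s=cams.snapshot(c); im=cv2.resize(s["img"],None,fx=3,fy=3,interpolation=3).copy()
    for parts,pp in((KIT,p+[.028]),(BASE,p)):
        for q in place(parts,pp):
            P=proj(s,q)*3+1
            for a in range(8):
                for b in range(a):
                    if bin(a^b).count("1")==1: cv2.line(im,tuple(int(v) for v in P[a]),tuple(int(v) for v in P[b]),(255,0,0),1)
    u,v=(proj(s,[p[0],p[1],.07])[0]*3).astype(int); u=max(u,200);v=max(v,200)
    raw=cv2.resize(s["img"],None,fx=3,fy=3,interpolation=3)
    ims.append(np.vstack([im[v-150:v+150,u-200:u+200],raw[v-150:v+150,u-200:u+200]]))
    print([ (d["p"],d["location"]) for d in nets.spot_point("square_base",c)[:1]])
save("pics/end.png",np.hstack(ims)); print(arm.get_state()["wrist_force"])
```

```text
[(0.88, [241.2, 222.8])]
[(0.8, [142.0, 256.0])]
[0.74897118 0.42224395 0.52979307]
```

View pics/end.png

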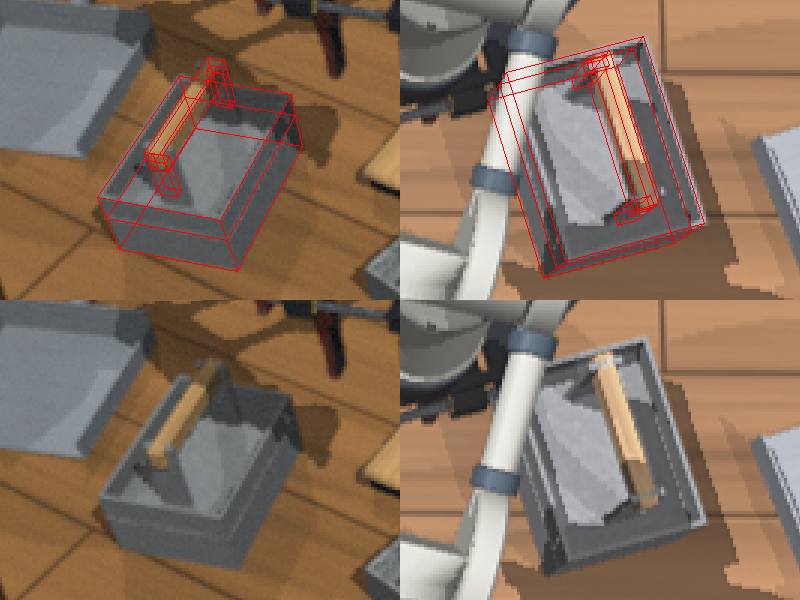

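The final picture shows the kit tray flush on the oblong base. Its rim corners at scene (97,198) and (292,95) match the home model, it is level, and the base hasn't shifted. The square base hasn't moved and the arm is clear of everything, so I hand the job in.

```bash
python3 -c "
from station import workorder
print(workorder.sign_off())"
```

```text
the job is handed in; nothing more can be done
None
```

The kit tray sits fully home and level on the oblong base and has been let go; both bases stayed where they were, and the job was handed in at about 14 s.

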